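Pack the duck away and click the slide lid shut

ROBOT

A 6-joint arm with a two-finger parallel gripper is mounted at the origin on the work surface. World frame = base frame: x ahead of the robot, y to its left, z up, the work surface at z = 0. Lengths are in m, angles in degrees, forces in N, time in s.
With the tool pointing down it reaches from about 0.4 to 0.825 m from the base axis. Payload 7 kg.
Tool frame: the origin (TCP) lies between the finger pads; the fingertips stand 19 mm ahead of it and the grasp point (between the pads) is the TCP (r.finger_overhang is the distance from the TCP to the fingertips, in m); z points along the fingers, y is the direction in which the jaws open and shut (so a half turn about z gives the same grasp; the last joint's range is limited). The gripper opens to 88 mm and grips with 3 to 60 N. Pads are 19 mm wide; open, the fingers measure 130 mm over their backs; the gripper's body (78 mm by 193 mm) begins 47 mm behind the grasp point.
Start: joints at [-55.399, 20.546, 0.682, 0, -70.136, -16.507], TCP at [0.21, -0.642, 0.246] pointing down, gripper open.
Joint ranges: [-176.03, 176.03], [-82.01, 121.73], [-58.28, 71.71], [-173.87, 95.51], [-174.79, -0.11], [-173.66, 173.66]. Speed limits (degrees/s): [136.94, 136.94, 172.46, 180, 180, 180].

INTERFACE

Orientations are given as [roll, pitch, yaw] about the fixed x, y, z axes, in that order (R = Rz(yaw) Ry(pitch) Rx(roll)).
In Python, from plant import r, optics gives the robot as it stands. The module is installed in compiled form; this text tells all that it offers.
- The arm moves only by the tool step_arm, never from a script. Its argument "increments" is a list of rows, each an object of numbers: "tx", "ty", "tz": the shift along the world's x, y, z in mm; "ax", "ay", "az": the turn, a rotation vector about the world's x, y, z in degrees; "claw": the gripper command: -1 is shut, 1 is fully open, values between are in proportion. In form: [{"tx": .., "ty": .., "tz": .., "ax": .., "ay": .., "az": .., "claw": ..}, ...]. A call has 1 to 12 rows; each row shifts and turns the commanded pose from where the row before left it; what a row does not reach is not made up. A row lasts 1/10 s, in which the tool goes at most 50 mm and 8.59 degrees, less where a joint would pass 70% of its speed; a pose out of reach is approached as far as the arm can. A call with a gripper value outside its range is refused whole. The fingers move at their own pace and stop on an object; "newtons" is the grip in N (left out, the last holds). Time passes only in rows, so rows that do not move let the fingers close. It gives the time, the measured TCP pose, the force and the opening at its end, in the units of the state.
- r.get_state(): the state, without advancing time (a new reading comes with each control period).
- optics.capture(name): name is "scene" or "top" or "wrist"; returns a dict with "image" (400x640x3 uint8, blue, green, red), "depth" (400x640 float32, m along the optical axis (not along the pixel's ray), 0 where there is no reading), "fx", "fy", "cx", "cy" (pixels), "R" (3x3) and "t" (3): a world point X has camera coordinates R X + t. Camera axes: x right, y down, z forward; pixel columns grow to the right and rows downward; lengths in m; the calibration is good to about 2 mm. A picture is of the moment at which its call begins.
- r.close_job(): hands the job in, once; it reports no verdict.
The state is a dict: "time_s": time; "joints": joint angles; "qd": joint speeds; "joint_torque": joint torques, N m; "tcp_pos": TCP position; "eef_rot": TCP orientation; "contact_force": force on the tool from outside, world axes, zero at the start; "moment": the same for the moment, N m; "gripper_width": finger opening in m.
Only numpy, scipy, OpenCV 4.12 (cv2) and the standard library are available. Lean on these libraries where they do the work, as an engineer would, in place of code of your own. Each camera call takes 0.05 s, during which the arm holds its last target. There are 200 camera calls.

TASK

Put the red duck flat into the open bay of the wooden puzzle box, then slide the box's frog-knob lid all the way shut: over the small hidden ridge near the end of its channel and on until it rests against the cork pad behind it. Push gently so that the cork is not crushed, let go, and leave the other toys where they are.

Things in the scene. Friction and masses are not known exactly. Their poses are not given: they have to be found in the camera images.
- duck_mid (a point): Red duck puzzle piece lying flat on the table, 22 mm thick, about 40 g. The point is the centre of its body, half-way up (11 mm). The body is a 40 mm (x) by 32 mm (y) block centred there: grip it across y, from above. The head (22 mm disc) and yellow beak reach to x = +42 mm, y = +27 mm; the tail to x = -29 mm. z is up.
- box: Wooden slide-top puzzle box, fixed, 278 mm long (x), 116 wide (y), 56.5 high. Origin on the table; x runs along the channel, the way the lid closes; z up. Walls 8 mm, x = -120 to +158 mm; inside 100 mm wide, floor 8 mm above the table. Lid underside 42.5, lid top 49.5 mm above the table; rails over its long edges leave 92 mm between them and are 56.5 mm high.
- bay (a point): Floor centre of the bay that the open lid leaves uncovered: 45 mm from the box's origin along its x, 8 mm above the table; axes as the box's. The bay is 100 mm wide (y) and runs from the lid's front edge to 41 mm beyond this point along x; with the lid where it starts it is at least 80 mm long.
- frog (a point): Centre of the green frog knob on the lid: round, upright, 32 mm across, 30 mm high, on the lid's top; the point is half-way up, 64.5 mm above the table; eye bumps rise 7 mm above the knob. Axes as the box's; pushed along +x it closes the lid. It is at x = lid - 0.110 m in the box.
- lid (a joint): Lid travel in m, growing as it closes: 0 wide open, starts at 0 to 0.02, home at 0.140 give or take 0.018. Its front edge is at x = lid - 0.0155 in the box. It drags with about 4 N and stays where it is left. From 13.5 to 7 mm before home it climbs the ridge, the push rising to about 10 to 13 N; then the push falls until it meets the cork and rises again.
- mouth (a point): Middle of the slot in the end block (86 mm from the box's origin along x, 45.5 mm up) into which the lid's front runs. Inside it, out of sight, are a sprung ridge under the lid's path and a springy cork end pad behind it. The two sit together up to 18 mm nearer or farther along x from box to box; nothing shows where, it has to be felt.
- ridge (a joint): How far the hidden sprung ridge is pressed down, in m: 0 standing up (lid short of it, or past it), 0.003 when the front of the lid is on its crest.
- pad (a joint): How far the cork end pad is squeezed by the lid, in m: 0 free, 12 N per mm. After a proper push the lid's drag keeps it squeezed by about 0.0003. A push on the lid of about 10 N or more there seats it; it is crushed beyond 0.0013 (15.6 N on the cork, about 19 N of push on the lid).
- star: Yellow star piece, 22 mm thick, about 60 mm across, flat on the table; origin under its centre. To be left alone.
- fish: Blue fish piece, 22 mm thick, about 62 by 34 mm, flat on the table; origin on the table under its body. To be left alone.
- pencil_cup: Orange cup of pencils, 72 mm across, 140 mm high; origin under its centre. To be left alone.
- stacker: Ring stacking tower, 90 mm across, 119 mm high; origin under its centre. To be left alone.
- car: Small wooden toy car, 90 mm long, 57 mm high; origin under its centre. To be left alone.
There are look-alikes about, which are no part of the job. Of the things that look like the part that bears duck_mid, the largest one is meant.

How it is judged (in metres and radians):
On the way:
1. the duck lies flat in the box, let go, below the lid's path, with the lid still open (x of duck_mid in the frame of box between -0.11 and 0.084 m and y of duck_mid in the frame of box between -0.048 and 0.048 m and z of duck_mid in the frame of box below 0.024 m and angle between duck_mid's own z axis and vertical below 0.2 rad and contact force between the fingers and duck below 0.05 N and value of joint lid below 0.1 m), for 0.2 s.
At the end, for the whole second after the job is handed in: The lid is past the ridge and at rest against the cork (travel above 0.12 m, pad still squeezed over 0.15 mm by it, ridge up again, pressed less than 0.8 mm), and the duck lies flat (within 0.2 rad) inside the closed box, its middle less than 24 mm above the table (value of joint lid above 0.12 m and value of joint pad above 0.00015 m and value of joint ridge below 0.0008 m and x of duck_mid in the frame of box between -0.11 and 0.084 m and y of duck_mid in the frame of box between -0.048 and 0.048 m and z of duck_mid in the frame of box below 0.024 m and angle between duck_mid's own z axis and vertical below 0.2 rad and velocity of joint lid between -0.005 and 0.005 m/s); the robot touches nothing.
It fails at once if the cork end pad is crushed (squeezed over 1.3 mm, 15.6 N) (value of joint pad above 0.0013 m).
It fails at once if another toy is shoved more than 25 mm (distance of any of star, fish, pencil_cup, stacker, car from where it was at the start of the episode above 0.025 m).
It also fails if it takes over 54 s, if anything falls off the work surface, if the arm or the gripper's body presses on something with over 40 N, if the wrist force passes 120 N, or if a joint passes its speed limit or range.

## Working session

There is one attempt and no reset: what is moved stays moved. The work goes in short steps, Python scripts to look and compute and a tool call to move; the robot and the scene stay as the last step left them, time stands still between calls to the robot, and variables do not carry over. Pictures are saved under pics/ and viewed, about 8 in all and at most 12, crops included, and the job is handed in when it is done.

Besides the shell and the picture viewer there is one more tool, called after ">>>" as a command line: name --argument value ..., lists and objects as JSON in quotes. step_arm: Moves the arm, as the interface text tells. Its arguments: {"type":"object","properties":{"increments":{"type":"array","items":{"type":"object","properties":{"tx":{"type":"number"},"ty":{"type":"number"},"tz":{"type":"number"},"ax":{"type":"number"},"ay":{"type":"number"},"az":{"type":"number"},"claw":{"type":"number"}}}},"newtons":{"type":"number"}},"required":["increments"]}

```bash
mkdir -p pics
cat > h.py <<'E'
import numpy as np, cv2
from plant import r, optics
def cap(n,f):
    c=optics.capture(n); cv2.imwrite(f'pics/{f}.png',c['image']); np.savez(f'{f}.npz',**c); return c
def ray(c,u,v,z):
    R,t=np.array(c['R']),np.array(c['t']); o=-R.T@t
    d=R.T@np.array([(u-c['cx'])/c['fx'],(v-c['cy'])/c['fy'],1]); return o+d*(z-o[2])/d[2]
E
python3 - <<'E'
from h import *
for n in('top','scene'):
    c=cap(n,n+'0'); print(n,c['R'],c['t'],c['fx'],c['cx'],c['cy'])
print(r.get_state())
E
```

```text
top [[ 0.0273606  -0.99956517  0.01099358]
 [-0.99612317 -0.02818291 -0.08333282]
 [ 0.08360642 -0.00867092 -0.99646113]] [-0.03796637  0.56426522  1.49570244] 518.1469922829247 321.6085912547253 205.4638000785827
scene [[-0.57150648  0.82059098  0.00328492]
 [ 0.53780997  0.37757911 -0.75378674]
 [-0.61979092 -0.42902734 -0.65711092]] [ 0.32352447 -0.24633224  1.42793609] 448.28309220389457 325.8072034990371 198.90492134139768
{'time_s': 0.1, 'joints': array([-5.53982014e+01,  2.05881014e+01,  6.39770592e-01, -1.68247989e-02,
       -7.01360023e+01, -1.65073505e+01]), 'qd': array([ 0.09783804, -0.18492244,  0.22675972,  0.02124935,  0.01794922,
       -0.0778993 ]), 'joint_torque': array([-1.00826928e-03, -5.84163630e+01,  2.93752116e+01,  7.01552957e+00,
        1.01667762e-02, -5.00251053e-05]), 'tcp_pos': array([ 0.2094985 , -0.64124395,  0.24471621]), 'eef_rot': array([ 1.79914648e+02, -8.79903458e-03, -1.61911274e+02]), 'contact_force': array([0.52708602, 0.61608974, 0.53677724]), 'moment': array([ 0.04954895, -0.00813725,  0.00092595]), 'gripper_width': 0.08741914552319882}
```

View pics/top0.png

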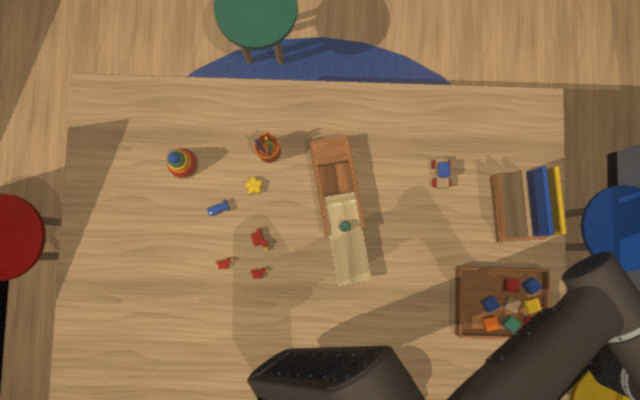

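View pics/scene0.png

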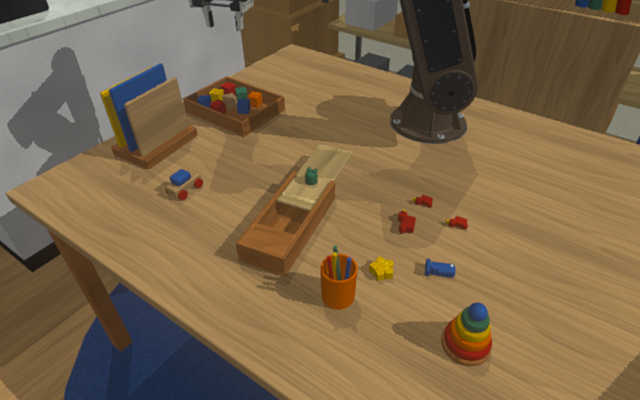

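The top view shows the large duck at about (259,239), two small ducks at (224,263) and (258,272), and the box from (332,140) down to the lid's end at about (350,280), with the frog at (345,226). The lid closes up the image.

Run:
```python
from h import *
c=dict(np.load('top0.npz')); im=c['image']; hsv=cv2.cvtColor(im,cv2.COLOR_BGR2HSV)
H,S,V=cv2.split(hsv)
def blobs(name,m,z,a=8):
    n,l,s,ce=cv2.connectedComponentsWithStats(m.astype(np.uint8))
    for i in range(1,n):
        if s[i,4]>a: print(name,ce[i].round(1),s[i,4],ray(c,*ce[i],z).round(4))
roi=np.zeros_like(H,bool); roi[130:300,200:400]=1
blobs('red',roi&((H<5)|(H>174))&(S>170)&(V>70),.022)
blobs('yel',roi&(H>20)&(H<32)&(S>180)&(V>100),.022)
blobs('grn',roi&(H>60)&(H<95)&(S>80),.0795)
cv2.imwrite('pics/crop.png',cv2.resize(im[125:295,200:385],None,fx=4,fy=3.5*4/3.5,interpolation=cv2.INTER_CUBIC)[:680])
cv2.imwrite('pics/crop1.png',cv2.resize(im[130:290,240:380],None,fx=3.7,fy=3.7,interpolation=cv2.INTER_CUBIC))
```

```text
red [258.1 238.5] 118 [0.4633 0.1603 0.022 ]
red [223.3 263.6] 68 [0.3878 0.2584 0.022 ]
red [257.3 273.1] 58 [0.3632 0.1587 0.022 ]
yel [253.1 185.4] 168 [0.6188 0.1807 0.022 ]
```

View pics/crop1.png

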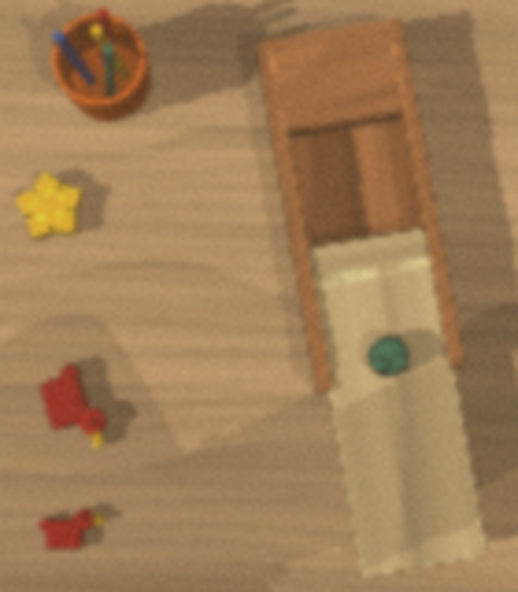

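The crop shows the duck with its body at crop (66,401), head at (92,420) and tail pointing up. The box corners are at about crop (262,45), (400,22), (320,392) and (460,365), the lid front edge at about y=240, and the frog at (388,355).

Run:
```python
from h import *
c=dict(np.load('top0.npz'))
P=lambda u,v,z:ray(c,u/3.7+240-.36,v/3.7+130-.36,z)
for n,u,v,z in[('FL',262,45,.0565),('FR',400,22,.0565),('NL',320,392,.0565),('NR',460,365,.0565),('frog',388,354,.083),('lidL',314,248,.0495),('lidR',424,233,.0495),('bayL',290,131,.0565),('bayR',402,115,.0565),
 ('body',64,402,.022),('head',92,420,.022),('tail',68,370,.022),('beak',97,440,.02),('star',48,205,.022),('cup',100,60,.1)]: print(n,P(u,v,z)[:2].round(4))
w=optics.capture('wrist'); print(w['R'],w['t'],w['fx'],w['cx'],w['cy'])
p=r.get_state()['tcp_pos'];print(p,'tcp in cam',np.array(w['R'])@p+w['t'])
```

```text
FL [0.7465 0.0154]
FR [ 0.768  -0.0923]
NL [ 0.4764 -0.0372]
NR [ 0.5003 -0.1449]
frog [ 0.506  -0.0876]
lidL [ 0.5887 -0.0297]
lidR [ 0.6029 -0.1153]
bayL [ 0.6791 -0.0084]
bayR [ 0.6943 -0.0955]
body [0.4639 0.1636]
head [0.4503 0.1411]
tail [0.4892 0.1614]
beak [0.4348 0.1368]
star [0.6198 0.1822]
cup [0.7223 0.1373]
[[-0.31007638  0.9507075   0.00280841]
 [ 0.91484812  0.29757441  0.27295126]
 [ 0.2586611   0.08720501 -0.96202376]] [ 0.67407763 -0.03529875  0.3905871 ] 312.9606302415457 320.33937263159146 199.36857393603788
[ 0.2094739  -0.64131139  0.24486502] tcp in cam [1.12857401e-04 3.23364131e-02 1.53278313e-01]
```

>>> step_arm --increments '[{"tx": 30, "ty": 32, "tz": 4}, {"tx": 30, "ty": 32, "tz": 4}, {"tx": 30, "ty": 32, "tz": 4}, {"tx": 30, "ty": 32, "tz": 4}, {"tx": 30, "ty": 32, "tz": 0}, {"tx": 30, "ty": 32}, {"tx": 30, "ty": 32}, {"tx": 30, "ty": 33}, {"tx": 30, "ty": 33}, {"ty": 42}, {"ty": 42}, {"ty": 42}]'

```text
$.increments[0]: bad value
```

>>> step_arm --increments '[{"ty": 42}, {"ty": 42}, {"ty": 42}, {"ty": 42, "az": 3}, {"ty": 42, "az": 3, "tx": -2}, {"ty": 42, "az": 3, "tx": -3}, {"ty": 42, "az": 3, "tx": -4}, {"ty": 42, "tx": -4}, {"ty": 42, "tx": -4}, {"ty": 0}, {"ty": 0}]'

```text
$.increments[0]: bad value
```

Run:
```python
from h import *
s=r.get_state(); print(s['time_s'],s['tcp_pos'],s['eef_rot'])
w=cap('wrist','w1')
```

```text
0.15 [ 0.2094739  -0.64131139  0.24486502] [ 1.79929553e+02 -8.92727845e-03 -1.61910364e+02]
```

View pics/w1.png

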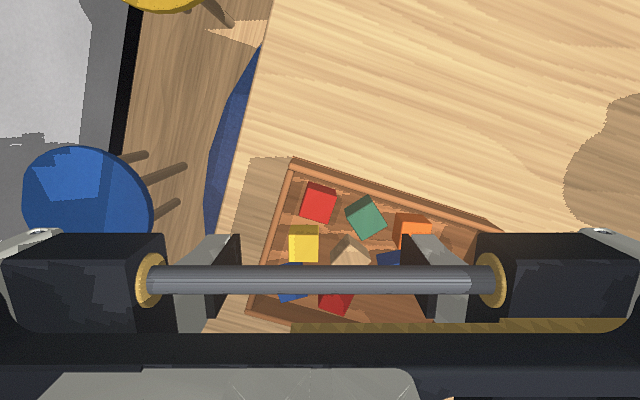

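The moves were refused, probably because rows need every field. The picture shows only the start position, with the block tray below. I'll resend with full rows.

>>> step_arm --increments '[{"tx": 30, "ty": 32, "tz": 4, "ax": 0, "ay": 0, "az": 0, "claw": 1}, {"tx": 30, "ty": 32, "tz": 4, "ax": 0, "ay": 0, "az": 0, "claw": 1}, {"tx": 30, "ty": 32, "tz": 4, "ax": 0, "ay": 0, "az": 0, "claw": 1}, {"tx": 30, "ty": 32, "tz": 4, "ax": 0, "ay": 0, "az": 0, "claw": 1}, {"tx": 30, "ty": 32, "tz": 0, "ax": 0, "ay": 0, "az": 0, "claw": 1}, {"tx": 30, "ty": 32, "tz": 0, "ax": 0, "ay": 0, "az": 0, "claw": 1}, {"tx": 30, "ty": 32, "tz": 0, "ax": 0, "ay": 0, "az": 0, "claw": 1}, {"tx": 30, "ty": 33, "tz": 0, "ax": 0, "ay": 0, "az": 0, "claw": 1}, {"tx": 30, "ty": 33, "tz": 0, "ax": 0, "ay": 0, "az": 0, "claw": 1}, {"tx": 4, "ty": 42, "tz": 0, "ax": 0, "ay": 0, "az": 0, "claw": 1}, {"tx": 4, "ty": 42, "tz": 0, "ax": 0, "ay": 0, "az": 0, "claw": 1}, {"tx": 4, "ty": 42, "tz": 0, "ax": 0, "ay": 0, "az": 0, "claw": 1}]'

```text
time_s: 1.4
tcp_pos: [0.4916, -0.2239, 0.2613]
eef_rot: [180.0, -0.0, -161.9]
contact_force: [0.7, 0.7, 0.3]
gripper_width: 0.0875
```

>>> step_arm --increments '[{"tx": 4, "ty": 42, "tz": 0, "ax": 0, "ay": 0, "az": 0, "claw": 1}, {"tx": 4, "ty": 42, "tz": 0, "ax": 0, "ay": 0, "az": 0, "claw": 1}, {"tx": 4, "ty": 42, "tz": 0, "ax": 0, "ay": 0, "az": 0, "claw": 1}, {"tx": 4, "ty": 42, "tz": 0, "ax": 0, "ay": 0, "az": 3, "claw": 1}, {"tx": 4, "ty": 42, "tz": 0, "ax": 0, "ay": 0, "az": 3, "claw": 1}, {"tx": 4, "ty": 42, "tz": 0, "ax": 0, "ay": 0, "az": 3, "claw": 1}, {"tx": 4, "ty": 42, "tz": 0, "ax": 0, "ay": 0, "az": 3, "claw": 1}, {"tx": 4, "ty": 42, "tz": 0, "ax": 0, "ay": 0, "az": 0, "claw": 1}, {"tx": 4, "ty": 42, "tz": 0, "ax": 0, "ay": 0, "az": 0, "claw": 1}, {"tx": 0, "ty": 20, "tz": 0, "ax": 0, "ay": 0, "az": 0, "claw": 1}, {"tx": 0, "ty": 0, "tz": 0, "ax": 0, "ay": 0, "az": 0, "claw": 1}, {"tx": 0, "ty": 0, "tz": 0, "ax": 0, "ay": 0, "az": 0, "claw": 1}]'

```text
time_s: 2.6
tcp_pos: [0.5273, 0.1726, 0.2612]
eef_rot: [-180.0, -0.0, -149.8]
contact_force: [0.7, -0.2, 0.0]
gripper_width: 0.0878
```

Run:
```python
from h import *
s=r.get_state(); print(s['time_s'],s['tcp_pos'],s['eef_rot'])
w=cap('wrist','w2')
```

```text
2.6 [0.52733001 0.17262865 0.26124924] [-1.79998711e+02 -4.21839038e-02 -1.49840669e+02]
```

View pics/w2.png

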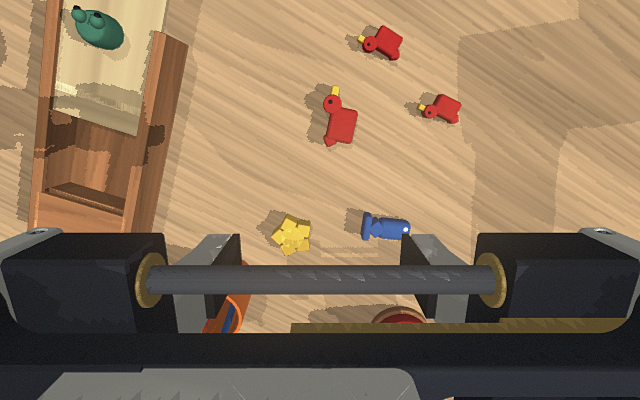

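The wrist view shows the large duck with its body at (341,125), head at (333,101), beak at (335,90) and tail at (331,142). The frog is at (98,30) and the lid front edge runs from (55,109) to (138,136). The star is at (292,235) and the fish at (386,227), both clear.

Run:
```python
from h import *
c=dict(np.load('w2.npz')); im=c['image']; H,S,V=cv2.split(cv2.cvtColor(im,cv2.COLOR_BGR2HSV))
m=(((H<6)|(H>172))&(S>150)&(V>60)).astype(np.uint8)*255
# rectify to metric top-face plane, 0.5 mm/px, centred at rough body
x0,y0=.4639,.1636; g=np.mgrid[-60:60.1:.5,-60:60.1:.5]/1000
X=np.stack([x0-g[0],y0-g[1],np.full(g[0].shape,.022)],-1)@np.array(c['R']).T+c['t']
mp=[(X[...,i]/X[...,2]*c[f]+c[k]).astype(np.float32) for i,f,k in((0,'fx','cx'),(1,'fy','cy'))]
t=cv2.remap(im,*mp,cv2.INTER_LINEAR); tm=cv2.remap(m,*mp,cv2.INTER_NEAREST)
tm[:, :]=tm
n,l,s,ce=cv2.connectedComponentsWithStats(tm); k=1+s[1:,4].argmax(); b=(l==k).astype(np.uint8)
b2=cv2.morphologyEx(b,cv2.MORPH_OPEN,cv2.getStructuringElement(cv2.MORPH_ELLIPSE,(49,49)))
w=lambda p:(x0-(p[1]-120)*.0005,y0-(p[0]-120)*.0005)
rc=cv2.minAreaRect(cv2.findContours(b2,0,2)[0][0]); print(rc,'centre',w(rc[0]),s[k])
cv2.drawContours(t,[cv2.boxPoints(rc).astype(int)],0,(255,0,0),1)
cv2.imwrite('pics/duck.png',cv2.resize(t,None,fx=2,fy=2))
for n,u,v,z in[('lidA',55,109,.0495),('lidB',138,136,.0495),('NearR',187,44,.0565),]: print(n,ray(c,u,v,z)[:2].round(4))
```

```text
((117.3690185546875, 116.75188446044922), (76.13604736328125, 61.88249588012695), 72.47443389892578) centre (0.46552405776977535, 0.16491549072265624) [  77   56  105  113 6241]
lidA [ 0.6059 -0.1117]
lidB [ 0.5881 -0.0241]
NearR [ 0.4757 -0.0116]
```

View pics/duck.png

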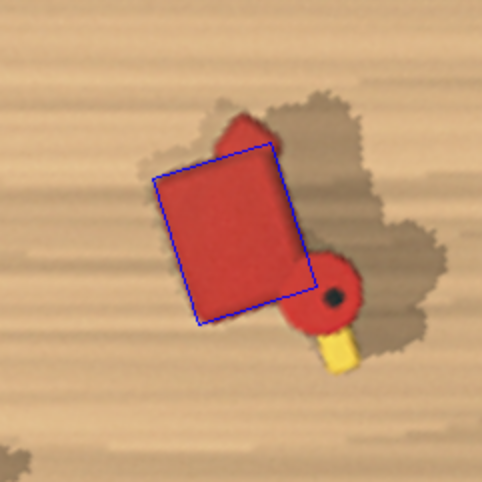

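The rectified crop shows the body rectangle fitting well, with its centre at (0.4655, 0.165) and duck yaw about -162.5°. I'll go for the grasp.

>>> step_arm --increments '[{"tx": -20, "ty": -3, "tz": -40, "ax": 0, "ay": 0, "az": -4, "claw": 0.4}, {"tx": -20, "ty": -3, "tz": -40, "ax": 0, "ay": 0, "az": -4, "claw": 0.4}, {"tx": -22, "ty": -2, "tz": -40, "ax": 0, "ay": 0, "az": -4.7, "claw": 0.4}, {"tx": 0, "ty": 0, "tz": -40, "ax": 0, "ay": 0, "az": 0, "claw": 0.4}, {"tx": 0, "ty": 0, "tz": -30, "ax": 0, "ay": 0, "az": 0, "claw": 0.4}, {"tx": 0, "ty": 0, "tz": -25, "ax": 0, "ay": 0, "az": 0, "claw": 0.4}, {"tx": 0, "ty": 0, "tz": -15, "ax": 0, "ay": 0, "az": 0, "claw": 0.4}, {"tx": 0, "ty": 0, "tz": -9, "ax": 0, "ay": 0, "az": 0, "claw": 0.4}, {"tx": 0, "ty": 0, "tz": 0, "ax": 0, "ay": 0, "az": 0, "claw": 0.4}]' --newtons 15

```text
time_s: 3.55
tcp_pos: [0.4653, 0.1633, 0.0219]
eef_rot: [-180.0, -0.1, -162.7]
contact_force: [-0.1, -0.5, 0.2]
gripper_width: 0.0611
```

>>> step_arm --increments '[{"tx": 0, "ty": 0, "tz": 0, "ax": 0, "ay": 0, "az": 0, "claw": -1}, {"tx": 0, "ty": 0, "tz": 0, "ax": 0, "ay": 0, "az": 0, "claw": -1}, {"tx": 0, "ty": 0, "tz": 0, "ax": 0, "ay": 0, "az": 0, "claw": -1}, {"tx": 0, "ty": 0, "tz": 0, "ax": 0, "ay": 0, "az": 0, "claw": -1}, {"tx": 0, "ty": 0, "tz": 0, "ax": 0, "ay": 0, "az": 0, "claw": -1}, {"tx": 0, "ty": 0, "tz": 0, "ax": 0, "ay": 0, "az": 0, "claw": -1}]' --newtons 15

```text
time_s: 4.15
tcp_pos: [0.4659, 0.1646, 0.0231]
eef_rot: [180.0, 0.0, -162.6]
contact_force: [-1.5, -0.6, 5.8]
gripper_width: 0.0318
```

>>> step_arm --increments '[{"tx": 0, "ty": 0, "tz": 20, "ax": 0, "ay": 0, "az": 0, "claw": -1}, {"tx": 0, "ty": 0, "tz": 40, "ax": 0, "ay": 0, "az": 0, "claw": -1}, {"tx": 0, "ty": 0, "tz": 40, "ax": 0, "ay": 0, "az": -2, "claw": -1}, {"tx": 10, "ty": -10, "tz": 40, "ax": 0, "ay": 0, "az": -2, "claw": -1}, {"tx": 28, "ty": -28, "tz": 40, "ax": 0, "ay": 0, "az": -2.4, "claw": -1}, {"tx": 33, "ty": -30, "tz": 0, "ax": 0, "ay": 0, "az": 0, "claw": -1}, {"tx": 33, "ty": -30, "tz": 0, "ax": 0, "ay": 0, "az": 0, "claw": -1}, {"tx": 33, "ty": -30, "tz": 0, "ax": 0, "ay": 0, "az": 0, "claw": -1}, {"tx": 33, "ty": -30, "tz": 0, "ax": 0, "ay": 0, "az": 0, "claw": -1}, {"tx": 33, "ty": -30, "tz": 0, "ax": 0, "ay": 0, "az": 0, "claw": -1}, {"tx": 31, "ty": -27, "tz": 0, "ax": 0, "ay": 0, "az": 0, "claw": -1}, {"tx": 0, "ty": 0, "tz": 0, "ax": 0, "ay": 0, "az": 0, "claw": -1}]'

```text
time_s: 5.35
tcp_pos: [0.6987, -0.051, 0.196]
eef_rot: [-180.0, -0.1, -169.2]
contact_force: [-0.8, -0.1, -1.4]
gripper_width: 0.0322
```

Run:
```python
from h import *
w=cap('wrist','w3')
s=r.get_state(); print(s['time_s'],s['tcp_pos'],s['eef_rot'],s['gripper_width'],s['contact_force'])
```

```text
5.4 [ 0.69714987 -0.0494986   0.19610422] [ 1.79994541e+02 -1.39120760e-01 -1.69180685e+02] 0.031761029837059765 [ 0.7440073   0.42237081 -0.45081358]
```

View pics/w3.png

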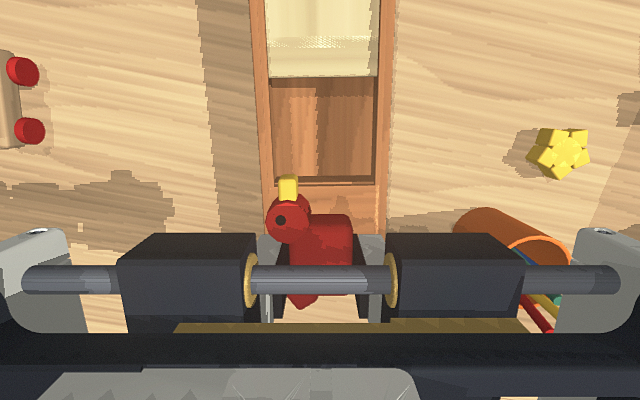

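The wrist view shows the duck held with its beak towards the lid. The box runs straight up the image: the rail gap is at columns 272 to 376, the lid front edge at row 76 and the bay's far edge at about row 180.

Run:
```python
from h import *
c=dict(np.load('w3.npz'))
P={}
for n,u,v,z in[('lidL',272,77,.0495),('lidR',377,77,.0495),('endL',276,178,.0565),('endR',374,184,.0565),('outL0',250,10,.0565),('outL1',262,200,.0565),('outR0',396,10,.0565),('outR1',388,200,.0565),('inL0',265,10,.0565),('inR0',381,10,.0565),('inL1',271,150,.0565),('inR1',377,150,.0565)]:
    P[n]=ray(c,u,v,z)[:2]; print(n,P[n].round(4))
g=c['image'][:,:,:].mean(2)
for row in(110,140): print(row,g[row,245:285].round().astype(int),g[row,365:400].round().astype(int))
```

```text
lidL [ 0.6074 -0.1104]
lidR [ 0.5906 -0.0223]
endL [ 0.6921 -0.0932]
endR [ 0.6809 -0.0046]
outL0 [ 0.5621 -0.1335]
outL1 [ 0.715  -0.1028]
outR0 [ 0.5405 -0.0203]
outR1 [0.6932 0.0117]
inL0 [ 0.5599 -0.1219]
inR0 [ 0.5428 -0.0319]
inL1 [ 0.6679 -0.1013]
inR1 [ 0.6504 -0.0092]
110 [157 150 148 146 145 142 144 146 143 147 145 115 139 141 142 142 144 143
 136 149 147 150 155 156 152  95 115 116 121 124 127 125 122 124 121 118
 129 135 137 134] [126 125 129 129 129 131 135 131  72  81  81  76 113 160 150 152 150 153
 143 142 140 143 142 143 142 152 166 166 164 185 185 184 185 184 184]
140 [145 144 146 146 146 146 145 147 149 147 147 150 148 113 136 141 146 150
 153 152 146 148 150 153 154 157 125 104 118 116 121 129 136 135 134 131
 130 134 134 134] [129 130 131 130 131 135 135  74  84  84  75 113 157 152 153 155 153 137
 139 146 149 154 154 154 154 167 168 186 182 182 187 185 185 187 188]
```

>>> step_arm --increments '[{"tx": -24, "ty": -4, "tz": -10, "ax": 0, "ay": 0, "az": 0.3, "claw": -1}, {"tx": -24, "ty": -4, "tz": -30, "ax": 0, "ay": 0, "az": 0, "claw": -1}, {"tx": 0, "ty": 0, "tz": -40, "ax": 0, "ay": 0, "az": 0, "claw": -1}, {"tx": 0, "ty": 0, "tz": 0, "ax": 0, "ay": 0, "az": 0, "claw": -1}, {"tx": 0, "ty": 0, "tz": 0, "ax": 0, "ay": 0, "az": 0, "claw": -1}]'

```text
time_s: 5.9
tcp_pos: [0.6484, -0.0551, 0.1186]
eef_rot: [-180.0, -0.1, -168.6]
contact_force: [1.1, 0.2, 0.8]
gripper_width: 0.0319
```

>>> step_arm --increments '[{"tx": 0.5, "ty": -2, "tz": -25, "ax": 0, "ay": 0, "az": 0, "claw": -1}, {"tx": 0, "ty": 0, "tz": -20, "ax": 0, "ay": 0, "az": 0, "claw": -1}, {"tx": 0, "ty": 0, "tz": -15, "ax": 0, "ay": 0, "az": 0, "claw": -1}, {"tx": 0, "ty": 0, "tz": -10, "ax": 0, "ay": 0, "az": 0, "claw": -1}, {"tx": 0, "ty": 0, "tz": -8, "ax": 0, "ay": 0, "az": 0, "claw": -1}, {"tx": 0, "ty": 0, "tz": -6, "ax": 0, "ay": 0, "az": 0, "claw": -1}, {"tx": 0, "ty": 0, "tz": 0, "ax": 0, "ay": 0, "az": 0, "claw": -1}, {"tx": 0, "ty": 0, "tz": 0, "ax": 0, "ay": 0, "az": 0, "claw": -1}]'

```text
time_s: 6.7
tcp_pos: [0.6493, -0.0575, 0.0345]
eef_rot: [-180.0, 0.0, -168.7]
contact_force: [0.6, -0.5, 0.0]
gripper_width: 0.0316
```

>>> step_arm --increments '[{"tx": 0, "ty": 0, "tz": -2.5, "ax": 0, "ay": 0, "az": 0, "claw": -1}, {"tx": 0, "ty": 0, "tz": 0, "ax": 0, "ay": 0, "az": 0, "claw": -0.15}, {"tx": 0, "ty": 0, "tz": 0, "ax": 0, "ay": 0, "az": 0, "claw": -0.12}, {"tx": 0, "ty": 0, "tz": 0, "ax": 0, "ay": 0, "az": 0, "claw": -0.12}, {"tx": 0, "ty": 0, "tz": 0, "ax": 0, "ay": 0, "az": 0, "claw": -0.12}, {"tx": 0, "ty": 0, "tz": 0, "ax": 0, "ay": 0, "az": 0, "claw": -0.12}]'

```text
time_s: 7.3
tcp_pos: [0.6491, -0.0575, 0.0317]
eef_rot: [-180.0, 0.0, -168.7]
contact_force: [-0.1, -1.1, 0.0]
gripper_width: 0.0384
```

>>> step_arm --increments '[{"tx": 0, "ty": 0, "tz": 10, "ax": 0, "ay": 0, "az": 0, "claw": -0.12}, {"tx": 0, "ty": 0, "tz": 25, "ax": 0, "ay": 0, "az": 0, "claw": -0.12}, {"tx": 0, "ty": 0, "tz": 40, "ax": 0, "ay": 0, "az": 0, "claw": -0.12}, {"tx": 20, "ty": 3, "tz": 40, "ax": 0, "ay": 0, "az": 0, "claw": -0.12}, {"tx": 30, "ty": 6, "tz": 40, "ax": 0, "ay": 0, "az": 0, "claw": -0.12}, {"tx": 10, "ty": 2, "tz": 0, "ax": 0, "ay": 0, "az": 0, "claw": -0.12}, {"tx": 0, "ty": 0, "tz": 0, "ax": 0, "ay": 0, "az": 0, "claw": -0.12}]'

```text
time_s: 8.0
tcp_pos: [0.7104, -0.0461, 0.188]
eef_rot: [-180.0, 0.2, -168.7]
contact_force: [0.4, -0.1, -1.3]
gripper_width: 0.0389
```

Run:
```python
from h import *
w=cap('wrist','w4')
s=r.get_state(); print(s['time_s'],s['tcp_pos'],s['eef_rot'],s['gripper_width'],s['contact_force'])
```

```text
8.05 [ 0.70874364 -0.04631207  0.18642459] [ 1.79975513e+02  1.02757802e-02 -1.68713342e+02] 0.03830532862534514 [ 0.1040032   0.2193491  -1.32317707]
```

View pics/w4.png

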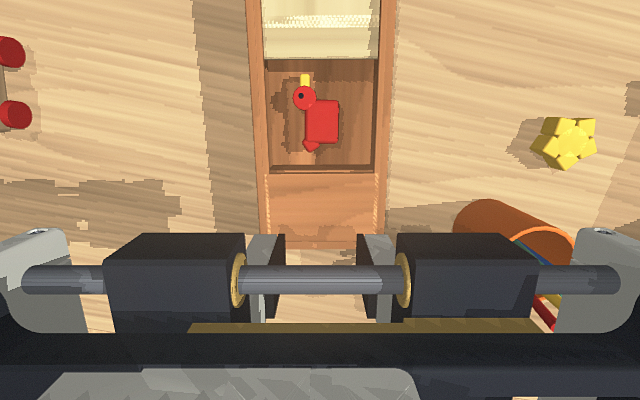

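The duck lies flat in the bay at about (320,118), clear of the lid edge at row 58. Next I go behind the frog with the fingers closed.

>>> step_arm --increments '[{"tx": -40, "ty": -7.5, "tz": 0, "ax": 0, "ay": 0, "az": 0, "claw": -1}, {"tx": -40, "ty": -7.5, "tz": 0, "ax": 0, "ay": 0, "az": 0, "claw": -1}, {"tx": -40, "ty": -7.5, "tz": 0, "ax": 0, "ay": 0, "az": 0, "claw": -1}, {"tx": -40, "ty": -7.5, "tz": 0, "ax": 0, "ay": 0, "az": 0, "claw": -1}, {"tx": -40, "ty": -8, "tz": 0, "ax": 0, "ay": 0, "az": 0, "claw": -1}, {"tx": -43, "ty": -8, "tz": 0, "ax": 0, "ay": 0, "az": 0, "claw": -1}, {"tx": 0, "ty": 0, "tz": -30, "ax": 0, "ay": 0, "az": 0, "claw": -1}, {"tx": 0, "ty": 0, "tz": -40, "ax": 0, "ay": 0, "az": 0, "claw": -1}, {"tx": 0, "ty": 0, "tz": -30, "ax": 0, "ay": 0, "az": 0, "claw": -1}, {"tx": 0, "ty": 0, "tz": -10, "ax": 0, "ay": 0, "az": 0, "claw": -1}, {"tx": 0, "ty": 0, "tz": 0, "ax": 0, "ay": 0, "az": 0, "claw": -1}, {"tx": 0, "ty": 0, "tz": 0, "ax": 0, "ay": 0, "az": 0, "claw": -1}]'

```text
time_s: 9.25
tcp_pos: [0.4662, -0.0926, 0.0771]
eef_rot: [-180.0, 0.0, -168.7]
contact_force: [1.3, 0.3, 0.2]
gripper_width: 0.0003
```

Run:
```python
from h import *
w=cap('wrist','w5')
s=r.get_state(); print(s['time_s'],s['tcp_pos'],s['eef_rot'],s['gripper_width'],s['contact_force'])
```

```text
9.3 [ 0.46656178 -0.09246263  0.07745852] [-1.79984097e+02  8.78519031e-02 -1.68685484e+02] 0.0005092690536450488 [-0.09572423  0.34694174 -0.08483542]
```

View pics/w5.png

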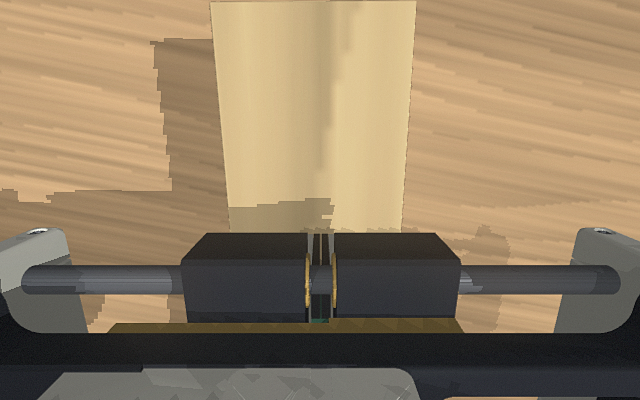

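The fingers are behind the frog and centred on the lid (columns 212 to 415). I start the free push.

>>> step_arm --increments '[{"tx": 3, "ty": 0.6, "tz": -2, "ax": 0, "ay": 0, "az": 0, "claw": -1}, {"tx": 3, "ty": 0.6, "tz": 0, "ax": 0, "ay": 0, "az": 0, "claw": -1}, {"tx": 3, "ty": 0.6, "tz": 0, "ax": 0, "ay": 0, "az": 0, "claw": -1}, {"tx": 3, "ty": 0.6, "tz": 0, "ax": 0, "ay": 0, "az": 0, "claw": -1}, {"tx": 3, "ty": 0.6, "tz": 0, "ax": 0, "ay": 0, "az": 0, "claw": -1}, {"tx": 3, "ty": 0.6, "tz": 0, "ax": 0, "ay": 0, "az": 0, "claw": -1}, {"tx": 3, "ty": 0.6, "tz": 0, "ax": 0, "ay": 0, "az": 0, "claw": -1}]'

```text
time_s: 10.0
tcp_pos: [0.4862, -0.0885, 0.0741]
eef_rot: [180.0, -0.1, -168.7]
contact_force: [-3.7, -1.4, 3.1]
gripper_width: 0.0005
```

>>> step_arm --increments '[{"tx": 5, "ty": 1, "tz": 0, "ax": 0, "ay": 0, "az": 0, "claw": -1}, {"tx": 5, "ty": 1, "tz": 0, "ax": 0, "ay": 0, "az": 0, "claw": -1}, {"tx": 5, "ty": 1, "tz": 0, "ax": 0, "ay": 0, "az": 0, "claw": -1}, {"tx": 5, "ty": 1, "tz": 0, "ax": 0, "ay": 0, "az": 0, "claw": -1}, {"tx": 5, "ty": 1, "tz": 0, "ax": 0, "ay": 0, "az": 0, "claw": -1}, {"tx": 5, "ty": 1, "tz": 0, "ax": 0, "ay": 0, "az": 0, "claw": -1}]'

```text
time_s: 10.6
tcp_pos: [0.5171, -0.0822, 0.0742]
eef_rot: [180.0, -0.0, -168.7]
contact_force: [-3.6, -0.2, 0.9]
gripper_width: 0.0006
```

Run:
```python
from h import *
c=cap('top','top2')
s=r.get_state(); print(s['time_s'],s['tcp_pos'],s['contact_force'])
```

```text
10.65 [ 0.51797836 -0.08201205  0.07424439] [-1.53033999 -0.34624756 -0.10356667]
```

>>> step_arm --increments '[{"tx": 5, "ty": 1, "tz": 0, "ax": 0, "ay": 0, "az": 0, "claw": -1}, {"tx": 5, "ty": 1, "tz": 0, "ax": 0, "ay": 0, "az": 0, "claw": -1}, {"tx": 5, "ty": 1, "tz": 0, "ax": 0, "ay": 0, "az": 0, "claw": -1}, {"tx": 5, "ty": 1, "tz": 0, "ax": 0, "ay": 0, "az": 0, "claw": -1}, {"tx": 5, "ty": 1, "tz": 0, "ax": 0, "ay": 0, "az": 0, "claw": -1}, {"tx": 5, "ty": 1, "tz": 0, "ax": 0, "ay": 0, "az": 0, "claw": -1}, {"tx": 4, "ty": 0.8, "tz": 0, "ax": 0, "ay": 0, "az": 0, "claw": -1}, {"tx": 3, "ty": 0.6, "tz": 0, "ax": 0, "ay": 0, "az": 0, "claw": -1}, {"tx": 2, "ty": 0.4, "tz": 0, "ax": 0, "ay": 0, "az": 0, "claw": -1}]'

```text
time_s: 11.55
tcp_pos: [0.556, -0.0744, 0.0742]
eef_rot: [180.0, -0.0, -168.7]
contact_force: [-4.0, 2.1, 0.0]
gripper_width: 0.0003
```

>>> step_arm --increments '[{"tx": 1, "ty": 0.2, "tz": 0, "ax": 0, "ay": 0, "az": 0, "claw": -1}, {"tx": 1, "ty": 0.2, "tz": 0, "ax": 0, "ay": 0, "az": 0, "claw": -1}, {"tx": 1, "ty": 0.2, "tz": 0, "ax": 0, "ay": 0, "az": 0, "claw": -1}, {"tx": 1, "ty": 0.2, "tz": 0, "ax": 0, "ay": 0, "az": 0, "claw": -1}]'

```text
time_s: 11.95
tcp_pos: [0.5597, -0.0737, 0.0743]
eef_rot: [180.0, -0.0, -168.7]
contact_force: [-4.9, 1.6, -1.1]
gripper_width: 0.0004
```

>>> step_arm --increments '[{"tx": 1, "ty": 0.2, "tz": 0, "ax": 0, "ay": 0, "az": 0, "claw": -1}, {"tx": 1, "ty": 0.2, "tz": 0, "ax": 0, "ay": 0, "az": 0, "claw": -1}, {"tx": 1, "ty": 0.2, "tz": 0, "ax": 0, "ay": 0, "az": 0, "claw": -1}]'

```text
time_s: 12.25
tcp_pos: [0.5628, -0.0731, 0.0743]
eef_rot: [180.0, -0.0, -168.7]
contact_force: [-4.6, 1.3, -1.1]
gripper_width: 0.0004
```

>>> step_arm --increments '[{"tx": 1, "ty": 0.2, "tz": 0, "ax": 0, "ay": 0, "az": 0, "claw": -1}, {"tx": 1, "ty": 0.2, "tz": 0, "ax": 0, "ay": 0, "az": 0, "claw": -1}]'

```text
time_s: 12.45
tcp_pos: [0.5648, -0.0727, 0.0743]
eef_rot: [-180.0, -0.0, -168.7]
contact_force: [-4.5, 1.8, -0.4]
gripper_width: 0.0004
```

>>> step_arm --increments '[{"tx": 1, "ty": 0.2, "tz": 0, "ax": 0, "ay": 0, "az": 0, "claw": -1}, {"tx": 1, "ty": 0.2, "tz": 0, "ax": 0, "ay": 0, "az": 0, "claw": -1}, {"tx": 1, "ty": 0.2, "tz": 0, "ax": 0, "ay": 0, "az": 0, "claw": -1}]'

```text
time_s: 12.75
tcp_pos: [0.5678, -0.0721, 0.0743]
eef_rot: [-180.0, -0.0, -168.7]
contact_force: [-5.1, 2.3, -0.5]
gripper_width: 0.0005
```

>>> step_arm --increments '[{"tx": 1, "ty": 0.2, "tz": 0, "ax": 0, "ay": 0, "az": 0, "claw": -1}, {"tx": 1, "ty": 0.2, "tz": 0, "ax": 0, "ay": 0, "az": 0, "claw": -1}, {"tx": 1, "ty": 0.2, "tz": 0, "ax": 0, "ay": 0, "az": 0, "claw": -1}]'

```text
time_s: 13.05
tcp_pos: [0.5708, -0.0715, 0.0743]
eef_rot: [180.0, -0.0, -168.7]
contact_force: [-5.0, 1.6, -0.1]
gripper_width: 0.0003
```

>>> step_arm --increments '[{"tx": 1, "ty": 0.2, "tz": 0, "ax": 0, "ay": 0, "az": 0, "claw": -1}, {"tx": 1, "ty": 0.2, "tz": 0, "ax": 0, "ay": 0, "az": 0, "claw": -1}]'

```text
time_s: 13.25
tcp_pos: [0.5729, -0.0711, 0.0743]
eef_rot: [-180.0, 0.0, -168.7]
contact_force: [-3.9, 1.2, -0.2]
gripper_width: 0.0006
```

>>> step_arm --increments '[{"tx": 1, "ty": 0.2, "tz": 0, "ax": 0, "ay": 0, "az": 0, "claw": -1}, {"tx": 1, "ty": 0.2, "tz": 0, "ax": 0, "ay": 0, "az": 0, "claw": -1}]'

```text
time_s: 13.45
tcp_pos: [0.5748, -0.0707, 0.0743]
eef_rot: [180.0, -0.0, -168.7]
contact_force: [-3.5, 1.3, -0.7]
gripper_width: 0.0005
```

>>> step_arm --increments '[{"tx": 1, "ty": 0.2, "tz": 0, "ax": 0, "ay": 0, "az": 0, "claw": -1}, {"tx": 1, "ty": 0.2, "tz": 0, "ax": 0, "ay": 0, "az": 0, "claw": -1}]'

```text
time_s: 13.65
tcp_pos: [0.5768, -0.0703, 0.0743]
eef_rot: [180.0, 0.0, -168.7]
contact_force: [-5.3, 2.0, -0.9]
gripper_width: 0.0006
```

>>> step_arm --increments '[{"tx": 1, "ty": 0.2, "tz": 0, "ax": 0, "ay": 0, "az": 0, "claw": -1}, {"tx": 1, "ty": 0.2, "tz": 0, "ax": 0, "ay": 0, "az": 0, "claw": -1}]'

```text
time_s: 13.85
tcp_pos: [0.5788, -0.0699, 0.0743]
eef_rot: [180.0, -0.0, -168.7]
contact_force: [-4.0, 1.9, -0.8]
gripper_width: 0.0006
```

>>> step_arm --increments '[{"tx": 1, "ty": 0.2, "tz": 0, "ax": 0, "ay": 0, "az": 0, "claw": -1}, {"tx": 1, "ty": 0.2, "tz": 0, "ax": 0, "ay": 0, "az": 0, "claw": -1}]'

```text
time_s: 14.05
tcp_pos: [0.5809, -0.0695, 0.0743]
eef_rot: [-180.0, -0.0, -168.7]
contact_force: [-3.8, 1.7, -2.0]
gripper_width: 0.0006
```

>>> step_arm --increments '[{"tx": 1, "ty": 0.2, "tz": 0, "ax": 0, "ay": 0, "az": 0, "claw": -1}, {"tx": 1, "ty": 0.2, "tz": 0, "ax": 0, "ay": 0, "az": 0, "claw": -1}]'

```text
time_s: 14.25
tcp_pos: [0.5829, -0.0691, 0.0743]
eef_rot: [-180.0, -0.0, -168.7]
contact_force: [-4.2, 1.9, -0.9]
gripper_width: 0.0003
```

>>> step_arm --increments '[{"tx": 1, "ty": 0.2, "tz": 0, "ax": 0, "ay": 0, "az": 0, "claw": -1}, {"tx": 1, "ty": 0.2, "tz": 0, "ax": 0, "ay": 0, "az": 0, "claw": -1}]'

```text
time_s: 14.45
tcp_pos: [0.5849, -0.0687, 0.0743]
eef_rot: [180.0, -0.0, -168.7]
contact_force: [-4.7, 1.7, -1.3]
gripper_width: 0.0002
```

>>> step_arm --increments '[{"tx": 1, "ty": 0.2, "tz": 0, "ax": 0, "ay": 0, "az": 0, "claw": -1}, {"tx": 1, "ty": 0.2, "tz": 0, "ax": 0, "ay": 0, "az": 0, "claw": -1}]'

```text
time_s: 14.65
tcp_pos: [0.5869, -0.0683, 0.0743]
eef_rot: [-180.0, -0.0, -168.7]
contact_force: [-4.5, 1.8, 0.1]
gripper_width: 0.0006
```

>>> step_arm --increments '[{"tx": 1, "ty": 0.2, "tz": 0, "ax": 0, "ay": 0, "az": 0, "claw": -1}, {"tx": 1, "ty": 0.2, "tz": 0, "ax": 0, "ay": 0, "az": 0, "claw": -1}]'

```text
time_s: 14.85
tcp_pos: [0.5889, -0.0679, 0.0743]
eef_rot: [180.0, -0.0, -168.7]
contact_force: [-4.0, 1.8, -0.7]
gripper_width: 0.0003
```

>>> step_arm --increments '[{"tx": 1, "ty": 0.2, "tz": 0, "ax": 0, "ay": 0, "az": 0, "claw": -1}, {"tx": 1, "ty": 0.2, "tz": 0, "ax": 0, "ay": 0, "az": 0, "claw": -1}]'

```text
time_s: 15.05
tcp_pos: [0.5909, -0.0675, 0.0743]
eef_rot: [180.0, 0.0, -168.7]
contact_force: [-4.8, 1.8, -0.2]
gripper_width: 0.0005
```

>>> step_arm --increments '[{"tx": 1, "ty": 0.2, "tz": 0, "ax": 0, "ay": 0, "az": 0, "claw": -1}, {"tx": 1, "ty": 0.2, "tz": 0, "ax": 0, "ay": 0, "az": 0, "claw": -1}]'

```text
time_s: 15.25
tcp_pos: [0.5929, -0.0671, 0.0743]
eef_rot: [-180.0, -0.0, -168.7]
contact_force: [-5.4, 2.5, -1.3]
gripper_width: 0.0006
```

>>> step_arm --increments '[{"tx": 1, "ty": 0.2, "tz": 0, "ax": 0, "ay": 0, "az": 0, "claw": -1}, {"tx": 1, "ty": 0.2, "tz": 0, "ax": 0, "ay": 0, "az": 0, "claw": -1}]'

```text
time_s: 15.45
tcp_pos: [0.5948, -0.0667, 0.0743]
eef_rot: [180.0, -0.0, -168.7]
contact_force: [-4.4, 2.0, -0.2]
gripper_width: 0.0007
```

>>> step_arm --increments '[{"tx": 1, "ty": 0.2, "tz": 0, "ax": 0, "ay": 0, "az": 0, "claw": -1}, {"tx": 1, "ty": 0.2, "tz": 0, "ax": 0, "ay": 0, "az": 0, "claw": -1}]'

```text
time_s: 15.65
tcp_pos: [0.5969, -0.0663, 0.0743]
eef_rot: [-180.0, 0.0, -168.7]
contact_force: [-4.5, 1.6, -0.7]
gripper_width: 0.0007
```

>>> step_arm --increments '[{"tx": 1, "ty": 0.2, "tz": 0, "ax": 0, "ay": 0, "az": 0, "claw": -1}, {"tx": 1, "ty": 0.2, "tz": 0, "ax": 0, "ay": 0, "az": 0, "claw": -1}]'

```text
time_s: 15.85
tcp_pos: [0.5989, -0.0659, 0.0743]
eef_rot: [180.0, 0.0, -168.7]
contact_force: [-4.1, 1.8, -0.4]
gripper_width: 0.0008
```

>>> step_arm --increments '[{"tx": 1, "ty": 0.2, "tz": 0, "ax": 0, "ay": 0, "az": 0, "claw": -1}, {"tx": 1, "ty": 0.2, "tz": 0, "ax": 0, "ay": 0, "az": 0, "claw": -1}]'

```text
time_s: 16.05
tcp_pos: [0.6009, -0.0655, 0.0743]
eef_rot: [180.0, 0.0, -168.7]
contact_force: [-3.8, 1.7, -0.3]
gripper_width: 0.001
```

>>> step_arm --increments '[{"tx": 1, "ty": 0.2, "tz": 0, "ax": 0, "ay": 0, "az": 0, "claw": -1}, {"tx": 1, "ty": 0.2, "tz": 0, "ax": 0, "ay": 0, "az": 0, "claw": -1}]'

```text
time_s: 16.25
tcp_pos: [0.6029, -0.0651, 0.0743]
eef_rot: [180.0, -0.0, -168.7]
contact_force: [-5.0, 1.6, -0.5]
gripper_width: 0.0003
```

>>> step_arm --increments '[{"tx": 1, "ty": 0.2, "tz": 0, "ax": 0, "ay": 0, "az": 0, "claw": -1}, {"tx": 1, "ty": 0.2, "tz": 0, "ax": 0, "ay": 0, "az": 0, "claw": -1}]'

```text
time_s: 16.45
tcp_pos: [0.6049, -0.0647, 0.0743]
eef_rot: [-180.0, 0.0, -168.7]
contact_force: [-4.6, 2.7, 0.5]
gripper_width: 0.0006
```

>>> step_arm --increments '[{"tx": 1, "ty": 0.2, "tz": 0, "ax": 0, "ay": 0, "az": 0, "claw": -1}, {"tx": 1, "ty": 0.2, "tz": 0, "ax": 0, "ay": 0, "az": 0, "claw": -1}]'

```text
time_s: 16.65
tcp_pos: [0.6069, -0.0643, 0.0743]
eef_rot: [-180.0, 0.0, -168.7]
contact_force: [-4.0, 1.6, -0.6]
gripper_width: 0.0006
```

>>> step_arm --increments '[{"tx": 1, "ty": 0.2, "tz": 0, "ax": 0, "ay": 0, "az": 0, "claw": -1}, {"tx": 1, "ty": 0.2, "tz": 0, "ax": 0, "ay": 0, "az": 0, "claw": -1}]'

```text
time_s: 16.85
tcp_pos: [0.6089, -0.0639, 0.0743]
eef_rot: [180.0, 0.0, -168.7]
contact_force: [-3.0, 2.8, -0.0]
gripper_width: 0.0003
```

>>> step_arm --increments '[{"tx": 1, "ty": 0.2, "tz": 0, "ax": 0, "ay": 0, "az": 0, "claw": -1}, {"tx": 1, "ty": 0.2, "tz": 0, "ax": 0, "ay": 0, "az": 0, "claw": -1}]'

```text
time_s: 17.05
tcp_pos: [0.6109, -0.0635, 0.0743]
eef_rot: [-180.0, -0.0, -168.7]
contact_force: [-3.1, 2.1, 0.2]
gripper_width: 0.0003
```

>>> step_arm --increments '[{"tx": 1, "ty": 0.2, "tz": 0, "ax": 0, "ay": 0, "az": 0, "claw": -1}, {"tx": 1, "ty": 0.2, "tz": 0, "ax": 0, "ay": 0, "az": 0, "claw": -1}]'

```text
time_s: 17.25
tcp_pos: [0.6123, -0.0632, 0.0742]
eef_rot: [180.0, -0.1, -168.7]
contact_force: [-7.6, 1.3, 2.3]
gripper_width: 0.0003
```

Run:
```python
from h import *
c=cap('scene','sc2'); cv2.imwrite('pics/sc2c.png',cv2.resize(c['image'][80:300,200:420],None,fx=2.7,fy=2.7,interpolation=cv2.INTER_CUBIC))
```

```text
(no output)
```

View pics/sc2c.png

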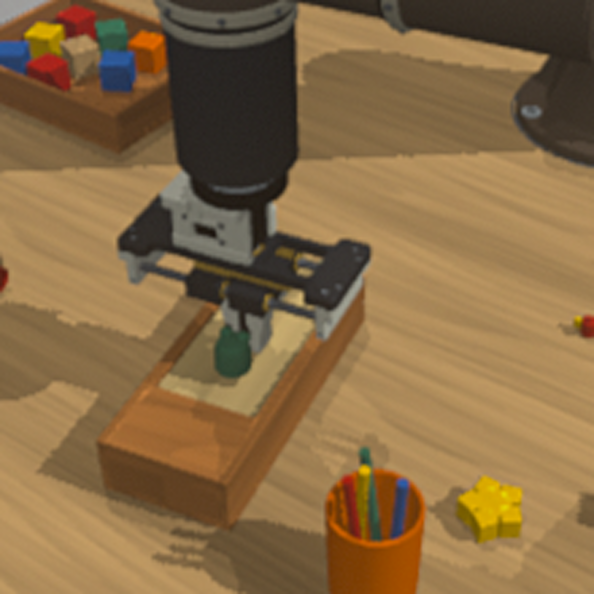

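The scene view shows the fingers behind the frog at crop (232,355) and the lid front in its slot. The force has just risen to 7.6 N at TCP x≈0.612, so the ridge starts there. Home should be near x≈0.625, and I go finer.

>>> step_arm --increments '[{"tx": 1, "ty": 0.2, "tz": 0, "ax": 0, "ay": 0, "az": 0, "claw": -1}, {"tx": 1, "ty": 0.2, "tz": 0, "ax": 0, "ay": 0, "az": 0, "claw": -1}]'

```text
time_s: 17.5
tcp_pos: [0.6132, -0.0631, 0.0742]
eef_rot: [180.0, -0.2, -168.7]
contact_force: [-9.7, 1.8, 4.5]
gripper_width: 0.0005
```

>>> step_arm --increments '[{"tx": 1, "ty": 0.2, "tz": 0, "ax": 0, "ay": 0, "az": 0, "claw": -1}, {"tx": 1, "ty": 0.2, "tz": 0, "ax": 0, "ay": 0, "az": 0, "claw": -1}]'

```text
time_s: 17.7
tcp_pos: [0.6152, -0.0626, 0.0742]
eef_rot: [180.0, -0.2, -168.7]
contact_force: [-8.2, 1.4, 4.2]
gripper_width: 0.0
```

>>> step_arm --increments '[{"tx": 0.5, "ty": 0.1, "tz": 0, "ax": 0, "ay": 0, "az": 0, "claw": -1}, {"tx": 0.5, "ty": 0.1, "tz": 0, "ax": 0, "ay": 0, "az": 0, "claw": -1}, {"tx": 0.5, "ty": 0.1, "tz": 0, "ax": 0, "ay": 0, "az": 0, "claw": -1}]'

```text
time_s: 18.0
tcp_pos: [0.6176, -0.0622, 0.0743]
eef_rot: [180.0, -0.1, -168.7]
contact_force: [-7.2, 2.0, 1.6]
gripper_width: 0.0002
```

>>> step_arm --increments '[{"tx": 0.5, "ty": 0.1, "tz": 0, "ax": 0, "ay": 0, "az": 0, "claw": -1}, {"tx": 0.5, "ty": 0.1, "tz": 0, "ax": 0, "ay": 0, "az": 0, "claw": -1}]'

```text
time_s: 18.2
tcp_pos: [0.6191, -0.0618, 0.0743]
eef_rot: [180.0, -0.0, -168.7]
contact_force: [-4.2, 1.4, 0.4]
gripper_width: 0.0004
```

>>> step_arm --increments '[{"tx": 0.5, "ty": 0.1, "tz": 0, "ax": 0, "ay": 0, "az": 0, "claw": -1}, {"tx": 0.5, "ty": 0.1, "tz": 0, "ax": 0, "ay": 0, "az": 0, "claw": -1}]'

```text
time_s: 18.4
tcp_pos: [0.6206, -0.0616, 0.0744]
eef_rot: [-180.0, 0.0, -168.7]
contact_force: [-3.1, -0.3, -0.0]
gripper_width: 0.0006
```

>>> step_arm --increments '[{"tx": 0.5, "ty": 0.1, "tz": 0, "ax": 0, "ay": 0, "az": 0, "claw": -1}]'

```text
time_s: 18.5
tcp_pos: [0.6213, -0.0615, 0.0745]
eef_rot: [-180.0, 0.1, -168.7]
contact_force: [-2.1, 1.2, -0.7]
gripper_width: 0.0003
```

>>> step_arm --increments '[{"tx": 0.5, "ty": 0.1, "tz": 0, "ax": 0, "ay": 0, "az": 0, "claw": -1}]'

```text
time_s: 18.6
tcp_pos: [0.6219, -0.0614, 0.0745]
eef_rot: [-180.0, 0.1, -168.7]
contact_force: [-2.1, 0.9, -1.1]
gripper_width: 0.0004
```

>>> step_arm --increments '[{"tx": 0.5, "ty": 0.1, "tz": 0, "ax": 0, "ay": 0, "az": 0, "claw": -1}]'

```text
time_s: 18.7
tcp_pos: [0.6223, -0.0613, 0.0744]
eef_rot: [-180.0, 0.0, -168.7]
contact_force: [-2.0, 0.4, -0.9]
gripper_width: 0.0008
```

>>> step_arm --increments '[{"tx": 0.4, "ty": 0.1, "tz": 0, "ax": 0, "ay": 0, "az": 0, "claw": -1}]'

```text
time_s: 18.8
tcp_pos: [0.6226, -0.0613, 0.0745]
eef_rot: [-180.0, 0.0, -168.7]
contact_force: [-1.5, 1.0, -0.9]
gripper_width: 0.0005
```

>>> step_arm --increments '[{"tx": 0.4, "ty": 0.1, "tz": 0, "ax": 0, "ay": 0, "az": 0, "claw": -1}, {"tx": 0, "ty": 0, "tz": 0, "ax": 0, "ay": 0, "az": 0, "claw": -1}]'

```text
time_s: 19.0
tcp_pos: [0.623, -0.0612, 0.0745]
eef_rot: [-180.0, 0.0, -168.7]
contact_force: [-1.8, 0.2, -0.8]
gripper_width: 0.0006
```

>>> step_arm --increments '[{"tx": 0.4, "ty": 0.1, "tz": 0, "ax": 0, "ay": 0, "az": 0, "claw": -1}, {"tx": 0, "ty": 0, "tz": 0, "ax": 0, "ay": 0, "az": 0, "claw": -1}]'

```text
time_s: 19.2
tcp_pos: [0.6232, -0.0611, 0.0745]
eef_rot: [-180.0, 0.0, -168.7]
contact_force: [-1.1, -0.3, -0.0]
gripper_width: 0.0004
```

>>> step_arm --increments '[{"tx": 0.4, "ty": 0.1, "tz": 0, "ax": 0, "ay": 0, "az": 0, "claw": -1}, {"tx": 0, "ty": 0, "tz": 0, "ax": 0, "ay": 0, "az": 0, "claw": -1}]'

```text
time_s: 19.4
tcp_pos: [0.6234, -0.061, 0.0744]
eef_rot: [-180.0, -0.0, -168.7]
contact_force: [-2.0, -0.9, 0.8]
gripper_width: 0.0003
```

>>> step_arm --increments '[{"tx": 0.5, "ty": 0.1, "tz": 0, "ax": 0, "ay": 0, "az": 0, "claw": -1}, {"tx": 0, "ty": 0, "tz": 0, "ax": 0, "ay": 0, "az": 0, "claw": -1}]'

```text
time_s: 19.6
tcp_pos: [0.6237, -0.0609, 0.0743]
eef_rot: [-180.0, -0.0, -168.7]
contact_force: [-3.0, -1.2, 1.2]
gripper_width: 0.0004
```

>>> step_arm --increments '[{"tx": 0.4, "ty": 0.1, "tz": 0, "ax": 0, "ay": 0, "az": 0, "claw": -1}, {"tx": 0, "ty": 0, "tz": 0, "ax": 0, "ay": 0, "az": 0, "claw": -1}]'

```text
time_s: 19.8
tcp_pos: [0.624, -0.0609, 0.0743]
eef_rot: [-180.0, -0.0, -168.7]
contact_force: [-4.2, -1.5, 1.0]
gripper_width: 0.0006
```

>>> step_arm --increments '[{"tx": 0.4, "ty": 0.1, "tz": 0, "ax": 0, "ay": 0, "az": 0, "claw": -1}, {"tx": 0, "ty": 0, "tz": 0, "ax": 0, "ay": 0, "az": 0, "claw": -1}]'

```text
time_s: 20.0
tcp_pos: [0.6245, -0.0607, 0.0743]
eef_rot: [-180.0, -0.0, -168.7]
contact_force: [-4.0, -2.2, 0.7]
gripper_width: 0.0008
```

>>> step_arm --increments '[{"tx": 0.4, "ty": 0.1, "tz": 0, "ax": 0, "ay": 0, "az": 0, "claw": -1}, {"tx": 0, "ty": 0, "tz": 0, "ax": 0, "ay": 0, "az": 0, "claw": -1}]'

```text
time_s: 20.2
tcp_pos: [0.6249, -0.0606, 0.0743]
eef_rot: [-180.0, -0.0, -168.7]
contact_force: [-3.5, -3.1, 1.1]
gripper_width: 0.0006
```

>>> step_arm --increments '[{"tx": 0.4, "ty": 0.1, "tz": 0, "ax": 0, "ay": 0, "az": 0, "claw": -1}, {"tx": 0, "ty": 0, "tz": 0, "ax": 0, "ay": 0, "az": 0, "claw": -1}]'

```text
time_s: 20.4
tcp_pos: [0.6252, -0.0606, 0.0743]
eef_rot: [-180.0, -0.0, -168.7]
contact_force: [-5.4, -2.2, 2.4]
gripper_width: 0.0003
```

>>> step_arm --increments '[{"tx": 0.4, "ty": 0.1, "tz": 0, "ax": 0, "ay": 0, "az": 0, "claw": -1}, {"tx": 0, "ty": 0, "tz": 0, "ax": 0, "ay": 0, "az": 0, "claw": -1}]'

```text
time_s: 20.6
tcp_pos: [0.6253, -0.0605, 0.0742]
eef_rot: [-180.0, -0.1, -168.7]
contact_force: [-5.1, -3.2, 2.0]
gripper_width: 0.0004
```

>>> step_arm --increments '[{"tx": 0.5, "ty": 0, "tz": 0, "ax": 0, "ay": 0, "az": 0, "claw": -1}, {"tx": 0, "ty": 0, "tz": 0, "ax": 0, "ay": 0, "az": 0, "claw": -1}]'

```text
time_s: 20.8
tcp_pos: [0.6255, -0.0606, 0.0742]
eef_rot: [180.0, -0.1, -168.7]
contact_force: [-6.0, -2.3, 3.2]
gripper_width: 0.0002
```

>>> step_arm --increments '[{"tx": 0.4, "ty": 0, "tz": 0, "ax": 0, "ay": 0, "az": 0, "claw": -1}, {"tx": 0, "ty": 0, "tz": 0, "ax": 0, "ay": 0, "az": 0, "claw": -1}]'

```text
time_s: 21.0
tcp_pos: [0.6257, -0.0605, 0.0742]
eef_rot: [180.0, -0.1, -168.7]
contact_force: [-6.5, -1.9, 4.8]
gripper_width: 0.0004
```

Cork contact: the force now rises with little motion. I continue gently towards about 12 N.

>>> step_arm --increments '[{"tx": 0.5, "ty": 0.1, "tz": 0, "ax": 0, "ay": 0, "az": 0, "claw": -1}, {"tx": 0, "ty": 0, "tz": 0, "ax": 0, "ay": 0, "az": 0, "claw": -1}]'

```text
time_s: 21.2
tcp_pos: [0.6259, -0.0605, 0.0742]
eef_rot: [180.0, -0.2, -168.7]
contact_force: [-8.3, -2.2, 4.9]
gripper_width: 0.0003
```

>>> step_arm --increments '[{"tx": 0.5, "ty": 0.1, "tz": 0, "ax": 0, "ay": 0, "az": 0, "claw": -1}, {"tx": 0, "ty": 0, "tz": 0, "ax": 0, "ay": 0, "az": 0, "claw": -1}]'

```text
time_s: 21.4
tcp_pos: [0.6261, -0.0605, 0.0742]
eef_rot: [180.0, -0.2, -168.7]
contact_force: [-9.2, -2.3, 6.6]
gripper_width: 0.0001
```

>>> step_arm --increments '[{"tx": 0.5, "ty": 0.1, "tz": 0, "ax": 0, "ay": 0, "az": 0, "claw": -1}, {"tx": 0, "ty": 0, "tz": 0, "ax": 0, "ay": 0, "az": 0, "claw": -1}]'

```text
time_s: 21.6
tcp_pos: [0.6262, -0.0604, 0.0741]
eef_rot: [180.0, -0.2, -168.7]
contact_force: [-9.4, -1.4, 6.8]
gripper_width: 0.0004
```

>>> step_arm --increments '[{"tx": 0.5, "ty": 0.1, "tz": 0, "ax": 0, "ay": 0, "az": 0, "claw": -1}, {"tx": 0, "ty": 0, "tz": 0, "ax": 0, "ay": 0, "az": 0, "claw": -1}, {"tx": 0, "ty": 0, "tz": 0, "ax": 0, "ay": 0, "az": 0, "claw": -1}]'

```text
time_s: 21.9
tcp_pos: [0.6264, -0.0604, 0.0741]
eef_rot: [180.0, -0.2, -168.7]
contact_force: [-11.0, -1.7, 8.8]
gripper_width: 0.0004
```

>>> step_arm --increments '[{"tx": 0.5, "ty": 0.1, "tz": 0, "ax": 0, "ay": 0, "az": 0, "claw": -1}, {"tx": 0.3, "ty": 0, "tz": 0, "ax": 0, "ay": 0, "az": 0, "claw": -1}, {"tx": 0, "ty": 0, "tz": 0, "ax": 0, "ay": 0, "az": 0, "claw": -1}, {"tx": 0, "ty": 0, "tz": 0, "ax": 0, "ay": 0, "az": 0, "claw": -1}]'

```text
time_s: 22.3
tcp_pos: [0.6267, -0.0604, 0.0741]
eef_rot: [180.0, -0.3, -168.7]
contact_force: [-12.7, -1.6, 8.6]
gripper_width: 0.0005
```

12.8 N along the channel is enough to seat the lid. I back off straight, then lift.

>>> step_arm --increments '[{"tx": -2, "ty": -0.4, "tz": 0, "ax": 0, "ay": 0, "az": 0, "claw": -1}, {"tx": -4, "ty": -0.8, "tz": 0, "ax": 0, "ay": 0, "az": 0, "claw": -1}, {"tx": -8, "ty": -1.6, "tz": 0, "ax": 0, "ay": 0, "az": 0, "claw": -1}, {"tx": -12, "ty": -2.4, "tz": 0, "ax": 0, "ay": 0, "az": 0, "claw": -1}, {"tx": 0, "ty": 0, "tz": 0, "ax": 0, "ay": 0, "az": 0, "claw": -1}, {"tx": 0, "ty": 0, "tz": 30, "ax": 0, "ay": 0, "az": 0, "claw": -1}, {"tx": 0, "ty": 0, "tz": 40, "ax": 0, "ay": 0, "az": 0, "claw": -1}, {"tx": 0, "ty": 0, "tz": 40, "ax": 0, "ay": 0, "az": 0, "claw": -1}, {"tx": 20, "ty": 4, "tz": 10, "ax": 0, "ay": 0, "az": 0, "claw": -1}, {"tx": 40, "ty": 8, "tz": 0, "ax": 0, "ay": 0, "az": 0, "claw": -1}, {"tx": 40, "ty": 8, "tz": 0, "ax": 0, "ay": 0, "az": 0, "claw": -1}, {"tx": 0, "ty": 0, "tz": 0, "ax": 0, "ay": 0, "az": 0, "claw": -1}]'

```text
time_s: 23.5
tcp_pos: [0.7072, -0.0441, 0.1929]
eef_rot: [-180.0, 0.0, -168.7]
contact_force: [-0.9, -0.0, -0.6]
gripper_width: 0.0003
```

Run:
```python
from h import *
c=cap('wrist','w6')
s=r.get_state(); print(s['time_s'],s['tcp_pos'],s['contact_force'])
m=cv2.inRange(cv2.cvtColor(c['image'],cv2.COLOR_BGR2HSV),(60,80,30),(95,255,255))[:230]
u,v=[x.mean() for x in np.nonzero(m)[::-1]]; print(u,v,ray(c,u,v,.075))
```

```text
23.55 [ 0.7050819  -0.04444547  0.19286099] [-0.51936912 -0.5392148  -0.28930927]
318.54354354354354 128.02702702702703 [ 0.64918071 -0.05715624  0.075     ]
```

View pics/w6.png

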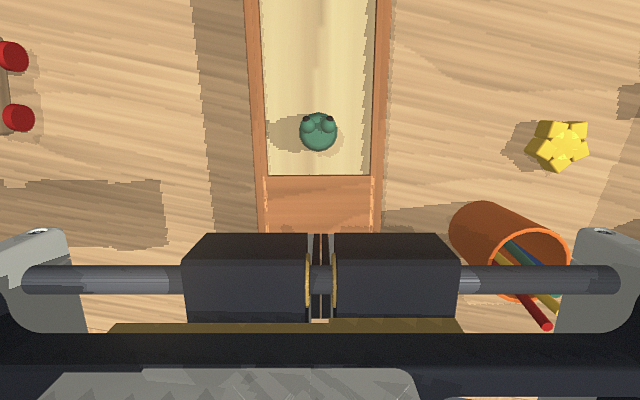

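```bash
python3 -c "
from plant import r
print(r.close_job())"
```

```text
the job is handed in; nothing more can be done
None
```

The red duck is in the box, the frog-knob lid is closed against the cork, and the job is handed in at about 23.6 s; the hand-in reports no verdict.

- **Duck:** I gripped the largest duck across its body and put it down in the bay. The picture after release showed it flat and clear of the lid's front edge.
- **Ridge:** I pushed the frog with closed fingers. The drag was about 4 N, and the push rose to about 10 N at the ridge, then fell to 1–2 N past it. The largest force I read there was 9.7 N, just under the stated 10–13 N, because I only read the force every 1–2 mm.
- **Cork:** The push then rose steadily to about 12.8 N along the channel with almost no movement. That is above the 10 N needed to seat the lid and below the roughly 19 N that crushes the cork. The fingers were also pressing down on the lid with about 9 N, which may have taken up some of that push.
- **Last checks:** After I backed off, the frog was still forward at a lid travel of about 0.158 m, with the lid edge at the end block. The arm was clear and the force near zero. The star and pencil cup look unmoved; I did not re-measure the fish, stacker or car, but the arm never came near them.
- **Not visible:** The cork squeeze and the ridge are hidden, so I inferred both from the force readings only.
- **Disagreements:** The top and wrist views differed by 2–6 mm on the box position, and I used the wrist view. My first move calls were refused because the rows lacked some fields, and nothing moved.

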